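# Kit the ring-repair tray to its drawn layout

### The arm

A 6-joint arm with a two-finger parallel gripper is mounted at the origin on the work surface. World frame = base frame: x ahead of the robot, y to its left, z up, the work surface at z = 0. Lengths are in m, angles in rad, forces in N, time in s.
With the tool pointing down it reaches from about 0.25 to 0.8 m from the base axis. Payload 8.5 kg.
Tool frame: the origin (TCP) lies on the centre line of the jaws, within the pads' length; the fingertips stand 11 mm ahead of it and the grasp point (between the pads) lies 8 mm behind it (bot.nose_length is the distance from the TCP to the fingertips, in m); z points along the fingers, y is the line along which they close (so a half turn about z gives the same grasp; the last joint's range is limited). The gripper opens to 85 mm and grips with 20 to 120 N. Pads are 22 mm wide; open, the fingers measure 114 mm over their backs; the gripper's body (76 mm by 85 mm) begins 54 mm behind the grasp point. The pads swing forward as they close: fully open they stand 13 mm farther back than shut.
Start: joints at [-1.158, 0.238, -0.013, 1.319, 0, 1.571], TCP at [0.211, -0.481, 0.242] pointing down, gripper open.
Joint ranges: [-2.66, 2.66], [-1.03, 1.9], [-1.14, 1.46], [-1.82, 2.27], [-1.45, 1.34], [-3.14, 3.14]. Speed limits (rad/s): [2.22, 2.22, 2.79, 3.14, 3.14, 3.14].

### API

Orientations are given as a 3x3 rotation matrix whose columns are the frame's x, y, z axes.
In Python, from workcell import bot gives the robot as it stands.
- The arm moves only by the shell command python3 -m pendant FILE [FORCE], which reads ROWS from the file FILE. ROWS is a JSON object whose key "increments" holds a list of rows, 1 to 5 of them, each of 7 numbers: dx, dy, dz in m, then a rotation vector rx, ry, rz in rad, then the finger opening in m; each row is the pose to reach, as a shift and turn from the pose commanded when the command began, along the tool's axes at that moment; what a row does not reach only later rows make up. A row lasts 1/12 s, in which the tool goes at most 0.0417 m and 0.125 rad, less where a joint would pass 70% of its speed; a pose out of reach is approached as far as the arm can. The fingers move at their own pace and stop on an object; FORCE is the grip in N (left out, the last holds). Time passes only in rows, so rows that do not move let the fingers close. It prints the time, the measured TCP pose, the force, the opening and the grip force at its end. Input that does not fit is refused with a message, and nothing moves.
- bot.get_obs(): the state, without advancing time (a new reading comes with each control period).
- bot.read_camera(name): name is "scene" or "top" or "wrist"; returns a dict with "pixels" (384x512x3 uint8, red, green, blue), "z_map" (384x512 float32, m along the optical axis (not along the pixel's ray), 0 where there is no reading), "camera_matrix" (3x3 intrinsics, pixels), "origin" and "orientation" of the camera in the world. Camera axes: x right, y down, z forward; pixel columns grow to the right and rows downward; lengths in m; the calibration is good to about 2 mm. The wrist camera is an equidistant fisheye: a pixel r from the principal point sees the ray r / f radians off the axis. A picture is of the moment at which its call begins.
- bot.sign_off(): hands the job in; it is judged then, once.
Trained networks look in the newest picture that a camera, given by its name, has taken for a name from the list of things; names that differ only in an ending like _2 or _b are one class to them, and where a whole thing is asked for, a point or a joint stands for the part that bears it (a point fixed in the world has none). Each returns a list of dicts, best first, with "p" (0 to 1); they miss things now and then, are a little off and sometimes report something else, mostly with a low value. They report only what shows in the picture. A call takes as long as a camera call.
- bot.look_for(thing, camera): "centre" ([x, y, z] in m, in world coordinates, good to about 4 mm: the middle of the surface that is visible of it).
- bot.regions_of(thing, camera): "pixels" (384x512 bool, what is visible of it).
- bot.place_of(thing, camera): "centre" ([x, y, z] in m, in world coordinates, good to about 4 mm: a listed point, or the origin of a listed thing).
The state is a dict: "time": time; "q": joint angles; "dq": joint speeds; "joint_torque": joint torques, N m; "tool_pos": TCP position; "orientation": TCP orientation; "contact_force": force on the tool from outside, world axes, zero at the start; "moment": the same for the moment, N m; "finger_gap": finger opening in m; "grip_force": force on a finger pad.
Only numpy, scipy, OpenCV 4.12 (cv2) and the standard library are available. Lean on these libraries where they do the work, as an engineer would, in place of code of your own. Each camera call takes 0.05 s, during which the arm holds its last target. There are 200 camera calls.

### The job

Lay out the blue tray for the next ring repair: put the chasing hammer, the wooden ring clamp and the white flux pot each on its own black silhouette in the tray, lying flat and pointing the way it is drawn so that it covers its outline, the pot standing upright. The pot is fragile, so keep it upright and set it down gently without dropping it; leave the dark iron cup and everything else on the bench where it is.

Things in the scene. Friction and masses are not known exactly. Their poses are not given: they have to be found in the camera images.
- tray: Blue rectangular low tray, 230 x 310 mm (its x by y), fixed to the table. Origin: centre of its underside, on the table. Floor 4 mm thick, rim 14 mm high and 4 mm thick. Three cards lie in it side by side, 97 mm apart along its y, each with its long side along the tray's x
- mark_hammer: White card 200 x 86 mm in the tray, no thickness to speak of, its top at the tray floor (4 to 5 mm above the table). Its lane and yaw vary. Origin: its middle. Black hammer silhouette, head at the +x end, handle to -x, about 4 mm larger than the hammer all round. The hammer is exactly placed when its origin is over this one and its axes match
- mark_clamp: White card 200 x 86 mm in the tray, no thickness to speak of, its top at the tray floor (4 to 5 mm above the table). Its lane and yaw vary. Origin: its middle. Black silhouette of the ring clamp, its wide jaw end at +x and its narrow end at -x, about 4 mm larger than the clamp all round. The clamp is exactly placed when its origin lies over this one with its x axis along this card's
- mark_pot: White card 200 x 86 mm in the tray, no thickness to speak of, its top at the tray floor (4 to 5 mm above the table). Its lane and yaw vary. Origin: its middle. Black filled circle of 70 mm diameter at its middle, where the white pot stands
- hammer: Chasing hammer lying flat, 0.22 kg, 181 mm long. Origin: under mid-length, on the surface it lies on; x along the handle to the steel head, z up. Round wooden handle 16 mm thick, axis 14 mm up, 28 mm ball at the back (centre x = -77 mm). Head at x = 77 mm: 27 mm along x, 28 mm high, from y = -35 (broad flat face) to y = +36 mm (ball)
- hammer_grip (a point): Point on the handle's axis 37 mm from the hammer's origin towards the head, 14 mm above the surface: a good place to grip across the 16 mm handle, 26 mm clear of the head (the hammer balances about 18 mm nearer the head)
- clamp: Wooden jeweller's ring clamp lying flat, about 90 g, 140 mm long (x), 24 mm high. Origin: under its middle, on the surface; x towards the jaw end. Middle 28 mm wide (y) from x = -36 to +36 mm, jaw end 34 mm wide with black jaws (to x = +70 mm), tail 18 mm wide and dark (to x = -70 mm). Balances about 6 mm from the middle, towards the jaws
- pot: Open white ceramic flux pot, fragile, about 160 g, 50 mm high, 62 mm across at the rim and a little narrower below, wall 4 mm. Origin: centre of its underside; z up. It may be gripped across the outside near the rim
- hammer_front (a point): Centre of the hammer's head, 77 mm from its origin, 14 mm up
- hammer_back (a point): Centre of the ball at the handle's end, 77 mm behind its origin, 14 mm up
- clamp_front (a point): Point inside the clamp's jaw end, 60 mm ahead of its origin, 12 mm up
- clamp_back (a point): Point inside the clamp's tail, 60 mm behind its origin, 12 mm up
- mark_hammer_front (a point): Where the middle of the hammer's head belongs, drawn, 77 mm ahead of the card's origin
- mark_hammer_back (a point): Where the ball of the hammer's handle belongs, 77 mm behind the card's origin
- mark_clamp_front (a point): Where the clamp's jaw end belongs, 60 mm ahead of the card's origin
- mark_clamp_back (a point): Where the clamp's tail belongs, 60 mm behind the card's origin
- iron_cup: Dark iron cup, 62 mm across, 55 mm high, standing among the items to be kitted: not part of the kit, to be left where it is. Origin: centre of its underside
- brick: Black charcoal soldering brick, 75 x 150 x 28 mm, to be left alone. Origin: centre of its underside
- flux_bottle: Amber bottle, 52 mm across, 130 mm high, to be left alone. Origin: centre of its underside
- jar: White jar with a white lid, 68 mm across, 80 mm high, to be left alone. Origin: centre of its underside
- brush: Brush, 180 mm long, lying near the robot, to be left alone
- driver: Screwdriver with an orange handle, about 190 mm long, lying to the right, to be left alone

How it is judged:
By the outcome, as a careful person would: the job done as asked, in the order asked, and still so for the second after the job is handed in, with the robot touching nothing.
It also fails if it takes over 72 s, if anything falls off the work surface, if the arm or the gripper's body presses on something with over 40 N, if the wrist force passes 120 N, or if a joint passes its speed limit or range.

## Working session

There is one attempt and no reset: what is moved stays moved. The work goes in short steps, Python scripts to look and compute and a shell command to move; the robot and the scene stay as the last step left them, time stands still between calls to the robot, and variables do not carry over. Pictures are saved under pics/ and viewed, at most 10 in all, crops included, and the job is handed in when it is done.

```bash
mkdir -p pics; ls; python3 - <<'E'
from workcell import bot
import cv2,numpy as np
o=bot.get_obs();print(o['time'],o['tool_pos'],o['orientation'],o['finger_gap'])
c=bot.read_camera("top");cv2.imwrite("pics/top.png",cv2.resize(c["pixels"][:,:,::-1],(800,600)))
s=bot.read_camera("scene");cv2.imwrite("pics/scene.png",s["pixels"][:,:,::-1])
print(c["origin"],c["orientation"])
for cam in("top","scene"):
  for n in ["hammer","hammer_grip","hammer_front","hammer_back","clamp","clamp_front","clamp_back","pot","mark_hammer","mark_hammer_front","mark_hammer_back","mark_clamp","mark_clamp_front","mark_clamp_back","mark_pot","tray","iron_cup","jar","flux_bottle","brick"]:
    print(cam,n,[(np.round(d["centre"],3).tolist(),round(float(d["p"]),2)) for d in bot.place_of(n,cam)[:2]])
print(bot.get_obs()['time'])
E
```

```text
pics
0.0 [ 0.21044819 -0.48052406  0.24165651] [[ 9.16001535e-01  4.01174311e-01 -5.99728141e-04]
 [ 4.01174759e-01 -9.16000540e-01  1.35004868e-03]
 [-7.74645138e-06 -1.47724246e-03 -9.99998909e-01]] 0.08529553272352908
[ 0.35109692 -0.04926077  1.08897188] [[-0.00533719 -0.98433108  0.17624938]
 [-0.99988028  0.00781293  0.01335581]
 [-0.01452357 -0.176157   -0.98425494]]
top hammer [([0.514, -0.407, 0.001], 0.68)]
top hammer_grip [([0.547, -0.417, 0.015], 0.74), ([0.531, -0.304, -0.001], 0.53)]
top hammer_front [([0.592, -0.425, 0.01], 0.63), ([0.556, -0.188, 0.003], 0.34)]
top hammer_back [([0.44, -0.392, 0.014], 0.94), ([0.576, 0.221, -0.001], 0.36)]
top clamp [([0.441, -0.392, 0.016], 0.41)]
top clamp_front [([0.616, -0.194, 0.011], 0.97)]
top clamp_back [([0.492, -0.189, 0.01], 0.71)]
top pot [([0.524, -0.083, -0.0], 0.78)]
top mark_hammer [([0.572, 0.224, 0.008], 0.91)]
top mark_hammer_front [([0.651, 0.24, 0.005], 0.58), ([0.607, 0.327, 0.001], 0.21)]
top mark_hammer_back []
top mark_clamp [([0.546, 0.319, 0.007], 0.6)]
top mark_clamp_front [([0.607, 0.325, 0.001], 0.75)]
to
[... 947 characters left out ...]
.608, 0.328, 0.005], 0.15)]
scene mark_hammer_front [([0.652, 0.239, 0.001], 0.58), ([0.554, 0.314, 0.004], 0.33)]
scene mark_hammer_back [([0.498, 0.21, 0.003], 0.61)]
scene mark_clamp [([0.768, 0.158, 0.001], 0.64), ([0.552, 0.314, 0.003], 0.58)]
scene mark_clamp_front [([0.608, 0.327, 0.006], 0.89), ([0.499, -0.185, 0.009], 0.64)]
scene mark_clamp_back [([0.491, 0.304, 0.005], 0.84)]
scene mark_pot [([0.589, 0.128, 0.01], 0.96)]
scene tray [([0.566, 0.224, -0.003], 0.58), ([0.498, -0.187, 0.012], 0.22)]
scene iron_cup [([0.53, -0.304, 0.001], 0.82)]
scene jar [([0.771, 0.156, -0.002], 0.61)]
scene flux_bottle [([0.576, 0.223, 0.003], 0.45)]
scene brick [([0.766, -0.093, 0.002], 0.65)]
2.1
```

View pics/top.png

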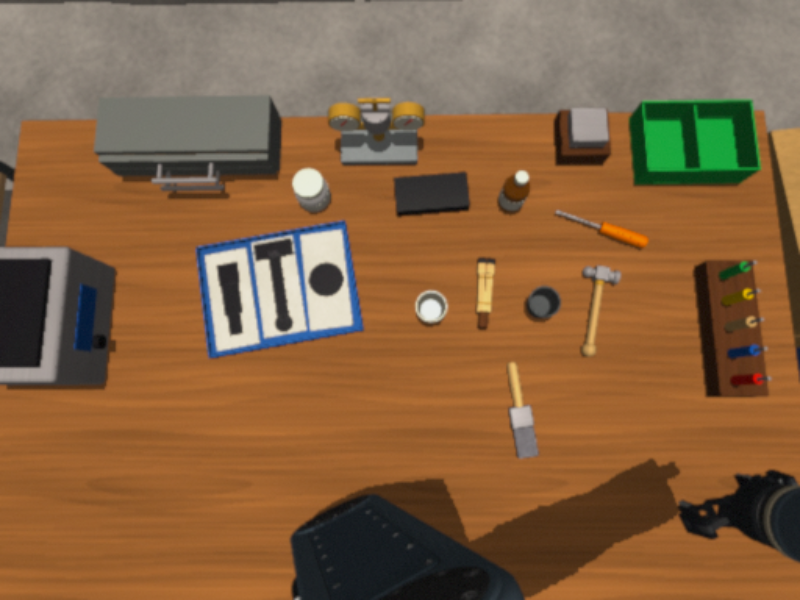

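View pics/scene.png

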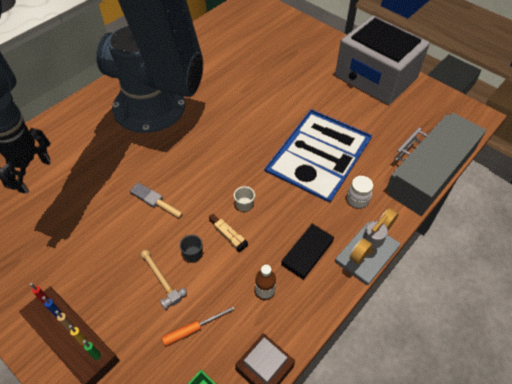

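The top picture shows the tray at (280,290), with the clamp, hammer and pot marks running left to right. The pot is at (431,307), the clamp at (485,293), the iron cup at (543,303) and the hammer at (600,310). The scene view agrees. Next I'll refine the poses geometrically.

```bash
cat > h.py <<'E'
from workcell import bot
import numpy as np,cv2
def world(c,plane=None):
    K=c["camera_matrix"];v,u=np.mgrid[0:384,0:512]
    r=np.stack([(u-K[0,2])/K[0,0],(v-K[1,2])/K[1,1],np.ones(u.shape)],-1)
    R=np.array(c["orientation"]);o=np.array(c["origin"]);d=r@R.T
    s=c["z_map"] if plane is None else (plane-o[2])/d[...,2]
    return o+d*s[...,None]
def axis(p,back,front):
    "long axis oriented back->front, mid-length on it, yaw"
    p=p[:,:2].astype(np.float32);vx,vy,x,y=cv2.fitLine(p,cv2.DIST_L2,0,.01,.01).ravel()
    a=np.array([vx,vy]);a*=np.sign(a@(np.array(front)-back)[:2]);m=np.array([x,y])
    t=(p-m)@a;lo,hi=np.percentile(t,[.3,99.7]);n=np.array([-a[1],a[0]]);w=(p-m)@n
    return np.round(np.r_[m+a*(lo+hi)/2,np.arctan2(a[1],a[0]),hi-lo,np.ptp(w)],4)
def near(P,b,f,r):
    b=np.array(b);f=np.array(f);d=f-b;L=np.hypot(*d);a=d/L
    t=(P[...,:2]-b)@a;w=np.abs((P[...,:2]-b)@np.array([-a[1],a[0]]))
    return (t>-.035)&(t<L+.035)&(w<r)
def go(x,y,z,yaw):
    "shift and turn in tool axes from present pose to target (tool down)"
    o=bot.get_obs();R=np.array(o["orientation"])
    c,s=np.cos(yaw),np.sin(yaw);T=np.array([[c,s,0],[s,-c,0],[0,0,-1]])
    print("t",round(o["time"],2),"d",np.round(R.T@(np.array([x,y,z])-o["tool_pos"]),4),"rv",np.round(cv2.Rodrigues(R.T@T)[0].ravel(),4),"q",np.round(o["q"],2))
E
python3 - <<'E'
from h import *
for cam in("top","scene"):
    c=bot.read_camera(cam);P=world(c);F=world(c,.0045);g=c["pixels"].max(2)
    for n,b,f,r in[("hammer",(.439,-.391),(.594,-.425),.05),("clamp",(.495,-.188),(.615,-.196),.03)]:
        m=near(P,b,f,r)&(P[...,2]>.007)&(P[...,2]<.05);print(cam,n,m.sum(),axis(P[m],b,f),np.percentile(P[m][:,2],95))
    m=(np.hypot(P[...,0]-.524,P[...,1]+.083)<.045)&(P[...,2]>.042);q=P[m][:,:2].astype(np.float32);print(cam,"pot rim",cv2.minEnclosingCircle(q),P[m][:,2].max())
    for n,b,f,r in[("mh",(.498,.21),(.652,.24),.043),("mc",(.492,.304),(.608,.327),.035)]:
        m=near(F,b,f,r)&(g<75);print(cam,n,m.sum(),axis(F[m],b,f))
    m=(np.hypot(F[...,0]-.588,F[...,1]-.128)<.042)&(g<75);q=F[m][:,:2].astype(np.float32);print(cam,"mp",cv2.minEnclosingCircle(q),q.mean(0))
go(.548,-.416,.15,-.216+np.pi);print(bot.nose_length)
E
echo '{"increments":[[0, 0, 0, 0, 0, -0.12, 0.05], [0, 0, 0, 0, 0, -0.24, 0.05], [0, 0, 0, 0, 0, -0.36, 0.05], [0, 0, 0, 0, 0, -0.48, 0.05], [0, 0, 0, 0, 0, -0.6, 0.05]]}' > next.json && python3 -m pendant next.json 25
python3 -c "
from h import *
go(.548,-.416,.15,-.216+np.pi)"
```

```text
top hammer 480 [ 0.5168 -0.4065 -0.2372  0.1786  0.0705] 0.029819465403853024
top clamp 415 [ 0.5557 -0.191  -0.0777  0.1397  0.0446] 0.026838699817070256
top pot rim ((0.5239266157150269, -0.0845441147685051), 0.03055516630411148) 0.05507697339045636
top mh 487 [0.5756 0.2216 0.175  0.18   0.0714]
top mc 403 [0.5495 0.3156 0.1867 0.14   0.0362]
top mp ((0.587383508682251, 0.12519878149032593), 0.03165465593338013) [0.5871587  0.12506862]
scene hammer 614 [ 0.5208 -0.4109 -0.2342  0.1766  0.0732] 0.02922384218520103
scene clamp 511 [ 0.5577 -0.1956 -0.0848  0.139   0.0348] 0.026892788143136337
scene pot rim ((0.5235964059829712, -0.0849795937538147), 0.03335219621658325) 0.055011140856265905
scene mh 379 [0.5775 0.221  0.1692 0.1822 0.0719]
scene mc 264 [0.5518 0.3152 0.1924 0.1413 0.0341]
scene mp ((0.5889647006988525, 0.12492690235376358), 0.032357774674892426) [0.58919734 0.12470117]
t 2.2 d [0.3351 0.0759 0.0923] rv [-0.0000e+00 -1.0000e-04 -2.5128e+00] q [-1.16  0.24 -0.01  1.32  0.    1.57]
0.011
time: 2.62
tool_pos: [0.2106, -0.4809, 0.2423]
orientation: [[0.525, 0.851, -0.0], [0.851, -0.525, 0.0], [0.0, -0.0, -1.0]]
contact_force: [-1.2, 0.1, 0.0]
finger_gap: 0.0497
grip_force: 0.0
t 2.62 d [0.2322 0.2533 0.0923] rv [ 0.0000e+00 -1.0000e-04 -1.9069e+00] q [-1.16  0.24 -0.01  1.32  0.    0.96]
```

```bash

echo '{"increments":[[0, 0, 0, 0, 0, -0.12, 0.05], [0, 0, 0, 0, 0, -0.24, 0.05], [0, 0, 0, 0, 0, -0.36, 0.05], [0, 0, 0, 0, 0, -0.48, 0.05], [0, 0, 0, 0, 0, -0.6, 0.05]]}' > next.json && python3 -m pendant next.json >/dev/null
echo '{"increments":[[0, 0, 0, 0, 0, -0.12, 0.05], [0, 0, 0, 0, 0, -0.24, 0.05], [0, 0, 0, 0, 0, -0.36, 0.05], [0, 0, 0, 0, 0, -0.48, 0.05], [0, 0, 0, 0, 0, -0.6, 0.05]]}' > next.json && python3 -m pendant next.json >/dev/null
echo '{"increments":[[0, 0, 0, 0, 0, -0.12, 0.05], [0, 0, 0, 0, 0, -0.24, 0.05], [0, 0, 0, 0, 0, -0.36, 0.05], [0, 0, 0, 0, 0, -0.48, 0.05], [0, 0, 0, 0, 0, -0.6, 0.05]]}' > next.json && python3 -m pendant next.json >/dev/null
echo '{"increments":[[-0.03, 0.013, 0.01, 0, 0, -0.1, 0.05], [-0.065, 0.028, 0.02, 0, 0, -0.101, 0.05], [-0.1, 0.043, 0.03, 0, 0, -0.101, 0.05], [-0.13, 0.056, 0.035, 0, 0, -0.101, 0.05], [-0.16, 0.069, 0.046, 0, 0, -0.101, 0.05]]}' > next.json && python3 -m pendant next.json >/dev/null
echo '{"increments":[[-0.035, 0.015, 0.01, 0, 0, 0, 0.05], [-0.07, 0.03, 0.02, 0, 0, 0, 0.05], [-0.105, 0.045, 0.03, 0, 0, 0, 0.05], [-0.14, 0.06, 0.04, 0, 0, 0, 0.05], [-0.16, 0.069, 0.046, 0, 0, 0, 0.05]]}' > next.json && python3 -m pendant next.json
python3 - <<'E'
from h import *
go(.5536,-.4163,.015,2.92)
c=bot.read_camera("wrist");cv2.imwrite("pics/w1.png",c["pixels"][:,:,::-1])
for n in["hammer_grip","hammer_front","hammer_back"]:
  print(n,[(np.round(d["centre"],4).tolist(),round(float(d["p"]),2)) for d in bot.place_of(n,"wrist")[:2]])
E
```

```text
time: 4.7
tool_pos: [0.5591, -0.4346, 0.1485]
orientation: [[-0.975, 0.224, -0.0], [0.224, 0.975, 0.001], [0.0, 0.001, -1.0]]
contact_force: [-0.4, -0.5, 1.0]
finger_gap: 0.0498
grip_force: 0.0
t 4.7 d [0.0094 0.0165 0.1335] rv [ 0.0009 -0.0003 -0.0043] q [-0.66  0.6   0.31  1.29  0.   -0.44]
hammer_grip [([0.5515, -0.4137, 0.016], 0.92)]
hammer_front [([0.5932, -0.4223, 0.0157], 0.63)]
hammer_back [([0.4408, -0.3919, 0.0139], 0.95)]
```

View pics/w1.png

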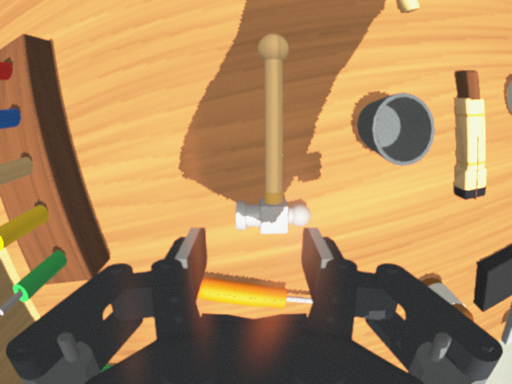

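The wrist view shows the hammer vertical, with its ball at (273,48) and its head at (272,216). It is aligned with the jaws and slightly to their right, which agrees with the computed shift.

```bash

echo '{"increments":[[0.01, 0.017, 0.02, 0, 0, -0.005, 0.05], [0.01, 0.017, 0.06, 0, 0, -0.005, 0.05], [0.01, 0.017, 0.095, 0, 0, -0.005, 0.05], [0.01, 0.017, 0.12, 0, 0, -0.005, 0.05], [0.01, 0.017, 0.1335, 0, 0, -0.005, 0.05]]}' > next.json && python3 -m pendant next.json 
echo '{"increments":[[0, 0, 0, 0, 0, 0, 0.05], [0, 0, 0, 0, 0, 0, 0.0], [0, 0, 0, 0, 0, 0, 0.0], [0, 0, 0, 0, 0, 0, 0.0], [0, 0, 0, 0, 0, 0, 0.0]]}' > next.json && python3 -m pendant next.json 60
echo '{"increments":[[0, 0, 0, 0, 0, 0, 0.0], [0, 0, 0, 0, 0, 0, 0.0]]}' > next.json && python3 -m pendant next.json 60
python3 -c "
from h import *
go(.5535,-.4155,.015,2.925)"
```

```text
time: 5.32
tool_pos: [0.5468, -0.4169, 0.0142]
orientation: [[-0.975, 0.223, -0.003], [0.223, 0.975, 0.002], [0.004, 0.001, -1.0]]
contact_force: [-0.6, -0.1, -0.0]
finger_gap: 0.0503
grip_force: 0.0
time: 5.73
tool_pos: [0.5505, -0.418, 0.0192]
orientation: [[-0.975, 0.221, 0.002], [0.221, 0.975, -0.002], [-0.003, -0.001, -1.0]]
contact_force: [-1.5, 1.4, 5.7]
finger_gap: 0.0134
grip_force: 58.2
time: 5.9
tool_pos: [0.5505, -0.418, 0.0192]
orientation: [[-0.975, 0.221, 0.002], [0.221, 0.975, -0.002], [-0.003, -0.001, -1.0]]
contact_force: [-1.4, 1.7, 5.7]
finger_gap: 0.0135
grip_force: 58.2
t 5.9 d [-0.0024  0.0031  0.0042] rv [-0.0012  0.0026 -0.0063] q [-0.65  0.65  0.06  0.98 -0.   -0.43]
```

```bash

echo '{"increments":[[0, 0, -0.01, 0, 0, 0, 0.0], [0, 0, -0.03, 0, 0, 0, 0.0], [0, 0, -0.06, 0, 0, 0, 0.0], [0, 0, -0.1, 0, 0, 0, 0.0], [0, 0, -0.13, 0, 0, 0, 0.0]]}' > next.json && python3 -m pendant next.json 60
echo '{"increments":[[0, 0, 0, 0, 0, 0, 0.0], [0, 0, 0, 0, 0, 0, 0.0]]}' > next.json && python3 -m pendant next.json 60
python3 - <<'E'
from h import *
go(.5755,.2225,.145,.18+np.pi)
for n in["hammer_front","hammer_back"]:
 for cam in["wrist","top","scene"]:
  if n=="hammer_front":c=bot.read_camera(cam);cv2.imwrite("pics/x%s.png"%cam,c["pixels"][:,:,::-1])
  print(cam,n,[(np.round(d["centre"],4).tolist(),round(float(d["p"]),2)) for d in bot.place_of(n,cam)[:2]])
E
```

```text
time: 6.32
tool_pos: [0.55, -0.4175, 0.1509]
orientation: [[-0.975, 0.221, 0.002], [0.221, 0.975, -0.001], [-0.002, -0.001, -1.0]]
contact_force: [1.7, 0.3, -2.0]
finger_gap: 0.0132
grip_force: 58.4
time: 6.48
tool_pos: [0.5509, -0.4182, 0.1504]
orientation: [[-0.975, 0.221, 0.004], [0.221, 0.975, -0.003], [-0.005, -0.002, -1.0]]
contact_force: [0.2, 0.1, -2.8]
finger_gap: 0.0139
grip_force: 58.4
t 6.48 d [0.1177 0.6303 0.0034] rv [-0.0034  0.0046 -0.4028] q [-0.65  0.56  0.25  1.26 -0.   -0.43]
wrist hammer_front [([0.5945, -0.4284, 0.1478], 0.8), ([0.5525, -0.1894, -0.0019], 0.47)]
top hammer_front [([0.5893, -0.4289, 0.1417], 0.72), ([0.5548, -0.1878, -0.0016], 0.65)]
scene hammer_front [([0.5939, -0.4277, 0.1398], 0.91)]
wrist hammer_back [([0.4421, -0.397, 0.1469], 0.58), ([0.7658, -0.0901, -0.0003], 0.21)]
top hammer_back [([0.4381, -0.3941, 0.1427], 0.69), ([0.491, 0.3073, 0.0068], 0.4)]
scene hammer_back [([0.5171, -0.4094, 0.1276], 0.21)]
```

View pics/xwrist.png

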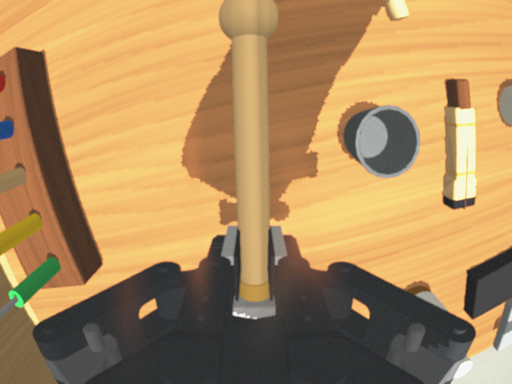

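The hammer is held level; in the wrist view its handle runs straight up at x≈250. Now I'll carry it to the tray.

```bash

echo '{"increments":[[0.005, 0.035, 0, 0, 0, -0.1, 0.0], [0.01, 0.075, 0, 0, 0, -0.2, 0.0], [0.015, 0.115, 0, 0, 0, -0.3, 0.0], [0.02, 0.155, 0, 0, 0, -0.4, 0.0], [0.025, 0.19, 0, 0, 0, -0.403, 0.0]]}' > next.json && python3 -m pendant next.json 60
python3 -c "
from h import *
go(.610,.2288,.15,.18+np.pi)"
```

```text
time: 7.35
tool_pos: [0.5672, -0.2243, 0.1466]
orientation: [[-0.983, -0.185, -0.0], [-0.185, 0.983, 0.001], [0.0, 0.001, -1.0]]
contact_force: [-0.0, 0.2, -2.0]
finger_gap: 0.0135
grip_force: 58.4
t 7.35 d [-0.126   0.4373 -0.0032] rv [ 0.0006 -0.0002  0.0065] q [-0.38  0.43  0.02  1.16  0.   -0.56]
```

```bash

echo '{"increments":[[-0.01, 0.035, 0, 0, 0, 0.003, 0.0], [-0.022, 0.075, 0, 0, 0, 0.005, 0.0], [-0.033, 0.115, 0, 0, 0, 0.005, 0.0], [-0.044, 0.154, 0, 0, 0, 0.005, 0.0], [-0.055, 0.19, 0, 0, 0, 0.005, 0.0]]}' > next.json && python3 -m pendant next.json >/dev/null
echo '{"increments":[[-0.01, 0.035, 0, 0, 0, 0, 0.0], [-0.022, 0.075, 0, 0, 0, 0, 0.0], [-0.033, 0.115, 0, 0, 0, 0, 0.0], [-0.044, 0.154, 0, 0, 0, 0, 0.0], [-0.055, 0.19, 0, 0, 0, 0, 0.0]]}' > next.json && python3 -m pendant next.json >/dev/null
echo '{"increments":[[-0.008, 0.03, 0, 0, 0, 0, 0.0], [-0.015, 0.05, 0, 0, 0, 0, 0], [-0.015, 0.05, 0, 0, 0, 0, 0], [-0.015, 0.05, 0, 0, 0, 0, 0]]}' > next.json && python3 -m pendant next.json 
python3 - <<'E'
from h import *
go(.610,.2288,.15,.18+np.pi)
for cam in["wrist","top","scene"]:
 bot.read_camera(cam)
 for n in["hammer_front","hammer_back"]:
  print(cam,n,[(np.round(d["centre"],4).tolist(),round(float(d["p"]),2)) for d in bot.place_of(n,cam)[:1]])
go(.610,.2288,.15,.18+np.pi)
E
```

```text
time: 8.52
tool_pos: [0.6143, 0.2201, 0.1462]
orientation: [[-0.984, -0.177, -0.001], [-0.177, 0.984, -0.0], [0.001, -0.0, -1.0]]
contact_force: [-0.4, -0.7, -1.2]
finger_gap: 0.0137
grip_force: 58.5
t 8.52 d [ 0.0027  0.0093 -0.0038] rv [-0.0001 -0.0008 -0.0025] q [ 0.34  0.5   0.14  1.21 -0.    0.17]
wrist hammer_front [([0.6579, 0.2282, 0.1436], 0.76)]
wrist hammer_back [([0.5068, 0.1974, 0.1414], 0.73)]
top hammer_front [([0.656, 0.2264, 0.1393], 0.79)]
top hammer_back [([0.5005, 0.191, 0.1459], 0.54)]
scene hammer_front [([0.5023, 0.1971, 0.1421], 0.44)]
scene hammer_back [([0.5008, 0.194, 0.14], 0.8)]
t 8.97 d [ 0.0028  0.0113 -0.003 ] rv [ 0.0001  0.0002 -0.0057] q [0.34 0.5  0.14 1.21 0.   0.17]
```

```bash

echo '{"increments":[[0.003, 0.011, 0.02, 0, 0, 0, 0.0], [0.003, 0.011, 0.05, 0, 0, 0, 0], [0.003, 0.011, 0.08, 0, 0, 0, 0], [0.003, 0.011, 0.1, 0, 0, 0, 0], [0.003, 0.011, 0.11, 0, 0, 0, 0]]}' > next.json && python3 -m pendant next.json 
echo '{"increments":[[0, 0, 0, 0, 0, 0, 0.0], [0, 0, 0.005, 0, 0, 0, 0], [0, 0, 0.009, 0, 0, 0, 0], [0, 0, 0.011, 0, 0, 0, 0], [0, 0, 0.011, 0, 0, 0, 0]]}' > next.json && python3 -m pendant next.json 
python3 -c "
from h import *
go(.610,.2288,.0237,.18+np.pi)"
```

```text
time: 9.38
tool_pos: [0.6081, 0.2284, 0.0339]
orientation: [[-0.985, -0.174, -0.004], [-0.174, 0.985, -0.001], [0.004, -0.001, -1.0]]
contact_force: [0.0, -0.2, -1.7]
finger_gap: 0.0136
grip_force: 58.7
time: 9.8
tool_pos: [0.6101, 0.2292, 0.0263]
orientation: [[-0.985, -0.174, 0.001], [-0.174, 0.985, 0.0], [-0.001, 0.0, -1.0]]
contact_force: [0.3, -0.2, -1.7]
finger_gap: 0.0133
grip_force: 58.7
t 9.8 d [ 0.0002 -0.0004  0.0026] rv [ 0.0003  0.0009 -0.0048] q [ 0.36  0.58 -0.04  0.94  0.    0.18]
```

Still free (−1.7 N, the hammer's weight). I'll go down 3 mm more, release, rise and look.

```bash

echo '{"increments":[[0, 0, 0.0015, 0, 0, 0, 0.0], [0, 0, 0.0025, 0, 0, 0, 0], [0, 0, 0.003, 0, 0, 0, 0]]}' > next.json && python3 -m pendant next.json 
echo '{"increments":[[0, 0, 0, 0, 0, 0, 0.02], [0, 0, 0, 0, 0, 0, 0.035], [0, 0, 0, 0, 0, 0, 0.04], [0, 0, -0.01, 0, 0, 0, 0.04], [0, 0, -0.03, 0, 0, 0, 0.04]]}' > next.json && python3 -m pendant next.json
echo '{"increments":[[0, 0, -0.03, 0, 0, 0, 0.05], [0, 0, -0.07, 0, 0, 0, 0.05], [0, 0, -0.11, 0, 0, 0, 0.05], [0, 0, -0.11, -0.0, 0, 0, 0.05]]}' > next.json && python3 -m pendant next.json
python3 - <<'E'
from h import *
for cam in["wrist","top","scene"]:
 c=bot.read_camera(cam);cv2.imwrite("pics/y%s.png"%cam,c["pixels"][:,:,::-1])
 for n in["hammer_front","hammer_back","mark_clamp_front","mark_clamp_back"]:
  print(cam,n,[(np.round(d["centre"],4).tolist(),round(float(d["p"]),2)) for d in bot.place_of(n,cam)[:1]])
go(.5615,-.1935,.14,-.078+np.pi)
E
```

```text
time: 10.05
tool_pos: [0.6099, 0.2292, 0.0232]
orientation: [[-0.985, -0.174, 0.001], [-0.174, 0.985, 0.0], [-0.001, 0.0, -1.0]]
contact_force: [-2.6, -0.7, 6.5]
finger_gap: 0.0134
grip_force: 59.4
time: 10.47
tool_pos: [0.6083, 0.2286, 0.0515]
orientation: [[-0.985, -0.174, -0.004], [-0.174, 0.985, -0.001], [0.004, -0.001, -1.0]]
contact_force: [0.8, -0.0, 1.0]
finger_gap: 0.04
grip_force: 0.0
time: 10.8
tool_pos: [0.6129, 0.2303, 0.1723]
orientation: [[-0.985, -0.174, 0.011], [-0.174, 0.985, 0.004], [-0.012, 0.002, -1.0]]
contact_force: [0.6, 0.2, 0.3]
finger_gap: 0.0505
grip_force: 0.0
wrist hammer_front []
wrist hammer_back []
wrist mark_clamp_front [([0.6079, 0.3301, 0.0031], 0.8)]
wrist mark_clamp_back [([0.4952, 0.3063, 0.0028], 0.89)]
top hammer_front [([0.6487, 0.2372, 0.016], 0.67)]
top hammer_back [([0.4973, 0.2044, 0.0216], 0.75)]
top mark_clamp_front [([0.6065, 0.3288, 0.0032], 0.77)]
top mark_clamp_back [([0.4896, 0.3083, 0.0075], 0.51)]
scene hammer_front [([0.5506, 0.3161, 0.0047], 0.69)]
scene hammer_back [([0.4969, 0.2039, 0.0194], 0.9)]
scene mark_clamp_front [([0.6087, 0.3301, 0.0073], 0.9)]
scene mark_clamp_back [([0.4915, 0.3055, 0.0023], 0.73)]
t 11.55 d [ 0.1211 -0.4077  0.0226] rv [ 0.     -0.0003  0.2532] q [0.36 0.49 0.16 1.24 0.   0.18]
```

View pics/ywrist.png

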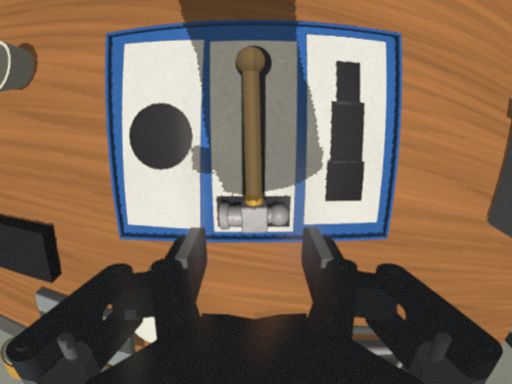

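The wrist view shows the hammer fully covering its silhouette (ball at (251,58), head at (255,215)), with no black visible. Next is the clamp.

```bash

echo '{"increments":[[0.01, -0.035, 0, 0, 0, 0.1, 0.06], [0.021, -0.072, 0, 0, 0, 0.2, 0.06], [0.032, -0.11, 0.005, 0, 0, 0.253, 0.06], [0.043, -0.148, 0.01, 0, 0, 0.253, 0.06], [0.056, -0.188, 0.01, 0, 0, 0.253, 0.06]]}' > next.json && python3 -m pendant next.json 
python3 -c "
from h import *
go(.562,-.193,.14,-.077+np.pi)"
```

```text
time: 11.97
tool_pos: [0.5868, 0.0333, 0.152]
orientation: [[-0.997, 0.077, -0.001], [0.077, 0.997, 0.0], [0.001, 0.0, -1.0]]
contact_force: [0.1, -0.3, -0.3]
finger_gap: 0.0598
grip_force: 0.0
t 11.97 d [ 0.0072 -0.2275  0.012 ] rv [ 0.     -0.0007 -0.0003] q [ 0.06  0.39 -0.03  1.15  0.    0.13]
```

```bash

echo '{"increments":[[0, -0.04, 0, 0, 0, 0, 0.06], [0.002, -0.08, 0, 0, 0, 0, 0.06], [0.004, -0.12, 0.005, 0, 0, 0, 0.06], [0.005, -0.16, 0.01, 0, 0, 0, 0.06], [0.005, -0.19, 0.01, 0, 0, 0, 0.06]]}' > next.json && python3 -m pendant next.json >/dev/null
echo '{"increments":[[0, -0.02, 0, 0, 0, 0, 0.06], [0, -0.02, 0, 0, 0, 0, 0.06], [0, -0.02, 0, 0, 0, 0, 0.06]]}' > next.json && python3 -m pendant next.json 
python3 - <<'E'
from h import *
c=bot.read_camera("wrist")
for n in["clamp_front","clamp_back","clamp"]:
  print(n,[(np.round(d["centre"],4).tolist(),round(float(d["p"]),2)) for d in bot.place_of(n,"wrist")[:2]])
go(.562,-.193,.015,-.077+np.pi)
E
```

```text
time: 12.63
tool_pos: [0.5659, -0.1754, 0.1427]
orientation: [[-0.997, 0.08, -0.0], [0.08, 0.997, 0.0], [0.0, 0.0, -1.0]]
contact_force: [0.0, -0.6, -0.3]
finger_gap: 0.0602
grip_force: 0.0
clamp_front [([0.6106, -0.1947, 0.0123], 0.65)]
clamp_back [([0.4953, -0.188, 0.0098], 0.69)]
clamp []
t 12.83 d [ 0.0027 -0.0201  0.1278] rv [ 0.0003 -0.      0.0005] q [-0.3   0.4  -0.04  1.13  0.   -0.22]
```

```bash

echo '{"increments":[[0.003, -0.02, 0.01, 0, 0, 0, 0.06], [0.003, -0.02, 0.05, 0, 0, 0, 0.06], [0.003, -0.02, 0.085, 0, 0, 0, 0.06], [0.003, -0.02, 0.11, 0, 0, 0, 0.06], [0.003, -0.02, 0.125, 0, 0, 0, 0.06]]}' > next.json && python3 -m pendant next.json 
echo '{"increments":[[0, 0, 0, 0, 0, 0, 0.06], [0, 0, 0, 0, 0, 0, 0.02], [0, 0, 0, 0, 0, 0, 0.0], [0, 0, 0, 0, 0, 0, 0.0], [0, 0, 0, 0, 0, 0, 0.0]]}' > next.json && python3 -m pendant next.json 50
echo '{"increments":[[0, 0, -0.005, 0, 0, 0, 0.0], [0, 0, -0.02, 0, 0, 0, 0.0], [0, 0, -0.05, 0, 0, 0, 0.0], [0, 0, -0.09, 0, 0, 0, 0.0], [0, 0, -0.12, 0, 0, 0, 0.0]]}' > next.json && python3 -m pendant next.json
echo '{"increments":[[0, 0, 0, 0, 0, 0, 0.0], [0, 0, 0, 0, 0, 0, 0.0]]}' > next.json && python3 -m pendant next.json
python3 - <<'E'
from h import *
for cam in["wrist","top","scene"]:
 c=bot.read_camera(cam);cv2.imwrite("pics/z%s.png"%cam,c["pixels"][:,:,::-1])
 for n in["clamp_front","clamp_back"]:
  print(cam,n,[(np.round(d["centre"],4).tolist(),round(float(d["p"]),2)) for d in bot.place_of(n,cam)[:1]])
go(.556,.317,.14,.188+np.pi)
E
```

```text
time: 13.25
tool_pos: [0.5601, -0.1923, 0.0149]
orientation: [[-0.997, 0.076, -0.003], [0.076, 0.997, 0.001], [0.004, 0.001, -1.0]]
contact_force: [-1.0, -0.1, 0.1]
finger_gap: 0.0597
grip_force: 0.0
time: 13.67
tool_pos: [0.5628, -0.1941, 0.0196]
orientation: [[-0.997, 0.077, 0.003], [0.077, 0.997, -0.001], [-0.003, -0.001, -1.0]]
contact_force: [-0.7, 1.6, 6.9]
finger_gap: 0.0268
grip_force: 50.3
time: 14.08
tool_pos: [0.5617, -0.1941, 0.141]
orientation: [[-0.997, 0.078, 0.001], [0.078, 0.997, -0.001], [-0.001, -0.0, -1.0]]
contact_force: [1.6, -0.4, -1.5]
finger_gap: 0.0267
grip_force: 49.4
time: 14.25
tool_pos: [0.5628, -0.1945, 0.1405]
orientation: [[-0.997, 0.078, 0.005], [0.078, 0.997, -0.002], [-0.005, -0.001, -1.0]]
contact_force: [-0.0, -1.0, -1.8]
finger_gap: 0.0271
grip_force: 49.4
wrist clamp_front [([0.6084, -0.2015, 0.1313], 0.61)]
wrist clamp_back [([0.4938, -0.189, 0.13], 0.7)]
top clamp_front []
top clamp_back []
scene clamp_front [([0.6146, -0.1993, 0.1265], 0.61)]
scene clamp_back [([0.497, -0.1912, 0.1287], 0.95)]
t 14.7 d [ 0.0449  0.509  -0.0027] rv [ 0.0006 -0.0013 -0.2658] q [-0.33  0.41 -0.04  1.12  0.   -0.25]
```

View pics/zwrist.png

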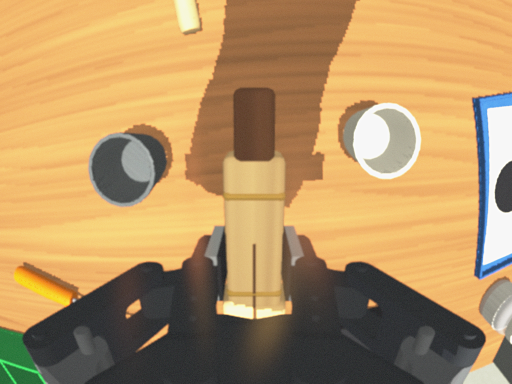

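The clamp is held squarely; in the wrist view it runs vertically at x≈254 with its tail at (254,125). Now carrying it over.

```bash

echo '{"increments":[[0.003, 0.035, 0, 0, 0, -0.1, 0], [0.007, 0.075, 0, 0, 0, -0.2, 0], [0.01, 0.115, 0, 0, 0, -0.266, 0], [0.014, 0.155, 0, 0, 0, -0.266, 0], [0.017, 0.19, 0, 0, 0, -0.266, 0]]}' > next.json && python3 -m pendant next.json >/dev/null
echo '{"increments":[[-0.007, 0.038, 0, 0, 0, 0, 0], [-0.014, 0.076, 0, 0, 0, 0, 0], [-0.02, 0.114, 0, 0, 0, 0, 0], [-0.027, 0.152, 0, 0, 0, 0, 0], [-0.034, 0.19, 0, 0, 0, 0, 0]]}' > next.json && python3 -m pendant next.json >/dev/null
echo '{"increments":[[-0.007, 0.038, 0, 0, 0, 0, 0], [-0.013, 0.075, 0, 0, 0, 0, 0], [-0.018, 0.105, 0, 0, 0, 0, 0], [-0.02, 0.113, 0, 0, 0, 0, 0], [-0.02, 0.113, 0, 0, 0, 0, 0]]}' > next.json && python3 -m pendant next.json 
python3 - <<'E'
from h import *
for cam in["wrist","scene"]:
 bot.read_camera(cam)
 for n in["clamp_front","clamp_back"]:
  print(cam,n,[(np.round(d["centre"],4).tolist(),round(float(d["p"]),2)) for d in bot.place_of(n,cam)[:1]])
go(.558,.3175,.0245,.188+np.pi)
E
```

```text
time: 15.95
tool_pos: [0.5554, 0.3068, 0.1372]
orientation: [[-0.982, -0.19, -0.0], [-0.19, 0.982, 0.0], [0.0, 0.0, -1.0]]
contact_force: [-0.9, -0.1, -0.6]
finger_gap: 0.0266
grip_force: 49.5
wrist clamp_front [([0.601, 0.3184, 0.1301], 0.79)]
wrist clamp_back [([0.4892, 0.2906, 0.1277], 0.9)]
scene clamp_front [([0.6088, 0.3114, 0.1253], 0.67)]
scene clamp_back [([0.4932, 0.2865, 0.1309], 0.78)]
t 16.25 d [-0.0047  0.014   0.1135] rv [-0.0001 -0.0002 -0.0016] q [ 0.5   0.47  0.07  1.17 -0.    0.31]
```

```bash

echo '{"increments":[[-0.005, 0.014, 0.01, 0, 0, 0, 0], [-0.005, 0.014, 0.045, 0, 0, 0, 0], [-0.005, 0.014, 0.075, 0, 0, 0, 0], [-0.005, 0.014, 0.095, 0, 0, 0, 0], [-0.005, 0.014, 0.102, 0, 0, 0, 0]]}' > next.json && python3 -m pendant next.json 
echo '{"increments":[[0, 0, 0, 0, 0, 0, 0.0], [0, 0, 0.005, 0, 0, 0, 0], [0, 0, 0.009, 0, 0, 0, 0], [0, 0, 0.0105, 0, 0, 0, 0], [0, 0, 0.011, 0, 0, 0, 0]]}' > next.json && python3 -m pendant next.json 
python3 -c "
from h import *
go(.558,.3175,.0241,.188+np.pi)"
```

```text
time: 16.67
tool_pos: [0.5563, 0.3179, 0.032]
orientation: [[-0.982, -0.186, -0.005], [-0.186, 0.982, -0.002], [0.005, -0.001, -1.0]]
contact_force: [-0.8, -0.6, -1.5]
finger_gap: 0.0268
grip_force: 49.6
time: 17.08
tool_pos: [0.5584, 0.3194, 0.0255]
orientation: [[-0.982, -0.187, 0.001], [-0.187, 0.982, 0.001], [-0.001, 0.001, -1.0]]
contact_force: [-0.3, -0.3, -0.8]
finger_gap: 0.0269
grip_force: 49.6
t 17.08 d [ 0.0007 -0.0018  0.0014] rv [0.0005 0.001  0.0001] q [ 0.52  0.57 -0.07  0.93  0.    0.33]
```

```bash

echo '{"increments":[[0, -0.0015, 0.001, 0, 0, 0, 0.0], [0, -0.0015, 0.002, 0, 0, 0, 0], [0, -0.0015, 0.0025, 0, 0, 0, 0]]}' > next.json && python3 -m pendant next.json 
echo '{"increments":[[0, 0, 0, 0, 0, 0, 0.035], [0, 0, 0, 0, 0, 0, 0.045], [0, 0, 0, 0, 0, 0, 0.05], [0, 0, -0.01, 0, 0, 0, 0.05], [0, 0, -0.03, 0, 0, 0, 0.05]]}' > next.json && python3 -m pendant next.json
echo '{"increments":[[0, 0, -0.03, 0, 0, 0, 0.05], [0, 0, -0.07, 0, 0, 0, 0.05], [0, 0, -0.11, 0, 0, 0, 0.085], [0, 0, -0.12, 0, 0, 0, 0.085], [0, 0, -0.12, 0, 0, 0, 0.085]]}' > next.json && python3 -m pendant next.json
python3 - <<'E'
from h import *
for cam in["top","wrist"]:
 c=bot.read_camera(cam);cv2.imwrite("pics/v%s.png"%cam,c["pixels"][:,:,::-1])
for n in["pot","mark_pot"]:
  print(n,[(np.round(d["centre"],4).tolist(),round(float(d["p"]),2)) for d in bot.place_of(n,"wrist")[:2]])
go(.524,-.0845,.14,np.pi)
E
```

```text
time: 17.33
tool_pos: [0.5587, 0.3177, 0.0236]
orientation: [[-0.982, -0.187, 0.001], [-0.187, 0.982, 0.001], [-0.001, 0.0, -1.0]]
contact_force: [-3.4, -2.4, 13.1]
finger_gap: 0.027
grip_force: 51.2
time: 17.75
tool_pos: [0.5569, 0.3169, 0.0508]
orientation: [[-0.982, -0.187, -0.004], [-0.187, 0.982, -0.002], [0.004, -0.001, -1.0]]
contact_force: [0.4, -0.4, -0.3]
finger_gap: 0.0502
grip_force: 0.0
time: 18.17
tool_pos: [0.5601, 0.3187, 0.1774]
orientation: [[-0.982, -0.187, 0.007], [-0.187, 0.982, 0.004], [-0.007, 0.003, -1.0]]
contact_force: [-0.0, 0.2, 0.3]
finger_gap: 0.0834
grip_force: 0.0
pot []
mark_pot [([0.5854, 0.1273, 0.0029], 0.68)]
t 18.37 d [ 0.1081 -0.3884  0.0315] rv [-0.0008 -0.002   0.1882] q [0.52 0.47 0.15 1.25 0.   0.33]
```

View pics/vwrist.png

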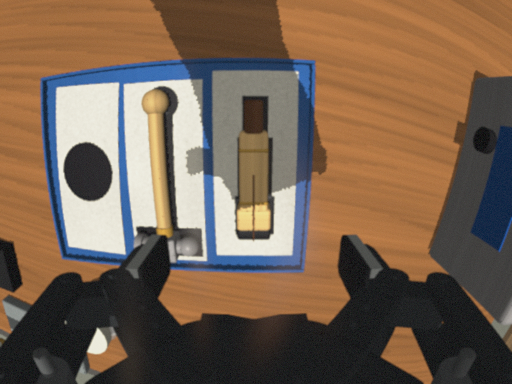

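The wrist view shows the clamp at (254,170), centred with an even black margin. Now the pot.

```bash

echo '{"increments":[[0.01, -0.038, 0, 0, 0, 0, 0.085], [0.021, -0.076, 0, 0, 0, 0, 0.085], [0.032, -0.114, 0, 0, 0, 0, 0.085], [0.043, -0.152, 0, 0, 0, 0, 0.085], [0.053, -0.19, 0, 0, 0, 0, 0.085]]}' > next.json && python3 -m pendant next.json >/dev/null
echo '{"increments":[[0.01, -0.038, 0.01, 0, 0, 0, 0.085], [0.021, -0.076, 0.02, 0, 0, 0, 0.085], [0.032, -0.114, 0.03, 0, 0, 0, 0.085], [0.043, -0.152, 0.032, 0, 0, 0, 0.085], [0.05, -0.18, 0.032, 0, 0, 0, 0.085]]}' > next.json && python3 -m pendant next.json >/dev/null
echo '{"increments":[[0, 0, 0, 0, 0, 0, 0.085], [0, 0, 0, 0, 0, 0, 0.085]]}' > next.json && python3 -m pendant next.json 
python3 - <<'E'
from h import *
for cam in["scene","wrist"]:
 c=bot.read_camera(cam)
 print(cam,[(np.round(d["centre"],4).tolist(),round(float(d["p"]),2)) for d in bot.place_of("pot",cam)[:2]])
cv2.imwrite("pics/uw.png",c["pixels"][:,:,::-1])
go(.524,-.0845,.04,.188+np.pi)
E
```

```text
time: 19.37
tool_pos: [0.5253, -0.0665, 0.139]
orientation: [[-0.983, -0.184, -0.003], [-0.184, 0.983, 0.001], [0.002, 0.001, -1.0]]
contact_force: [-0.2, -0.3, -0.4]
finger_gap: 0.0849
grip_force: 0.0
scene [([0.5239, -0.0853, 0.0012], 0.9)]
wrist [([0.5256, -0.0845, 0.0029], 0.69), ([0.5013, 0.2077, 0.0153], 0.68)]
t 19.57 d [ 0.0059 -0.0198  0.0998] rv [ 0.0006 -0.0009  0.0015] q [-0.12  0.3  -0.2   1.07  0.   -0.31]
```

View pics/uw.png

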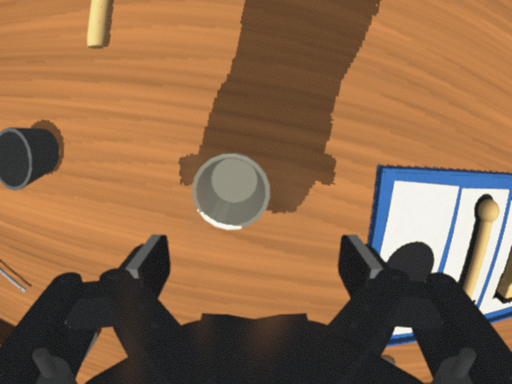

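The wrist view shows the pot's rim centred at (232,190), so the jaws need to shift about 20 mm left, as computed. I'll align at height before descending.

```bash

echo '{"increments":[[0.006, -0.02, 0.01, 0, 0, 0, 0.085], [0.006, -0.02, 0.03, 0, 0, 0, 0.085], [0.006, -0.02, 0.03, 0, 0, 0, 0.085]]}' > next.json && python3 -m pendant next.json >/dev/null
echo '{"increments":[[0, 0, 0.03, 0, 0, 0, 0.085], [0, 0, 0.055, 0, 0, 0, 0.085], [0, 0, 0.068, 0, 0, 0, 0.085], [0, 0, 0.07, 0, 0, 0, 0.085], [0, 0, 0.07, 0, 0, 0, 0.085]]}' > next.json && python3 -m pendant next.json 
python3 -c "
from h import *
go(.524,-.0848,.037,.188+np.pi)"
```

```text
time: 20.23
tool_pos: [0.5239, -0.0848, 0.0402]
orientation: [[-0.982, -0.188, -0.002], [-0.188, 0.982, 0.001], [0.001, 0.001, -1.0]]
contact_force: [-0.7, 0.1, 0.4]
finger_gap: 0.0851
grip_force: 0.0
t 20.23 d [-0.0001 -0.      0.0032] rv [ 0.0008 -0.0014  0.0016] q [-0.16  0.4  -0.34  0.83  0.   -0.35]
```

```bash

echo '{"increments":[[0, 0, 0.003, 0, 0, 0, 0.075], [0, 0, 0.003, 0, 0, 0, 0.07], [0, 0, 0.003, 0, 0, 0, 0.064], [0, 0, 0.003, 0, 0, 0, 0.06], [0, 0, 0.003, 0, 0, 0, 0.055]]}' > next.json && python3 -m pendant next.json 25
echo '{"increments":[[0, 0, 0, 0, 0, 0, 0.05], [0, 0, 0, 0, 0, 0, 0.05], [0, 0, 0, 0, 0, 0, 0.05]]}' > next.json && python3 -m pendant next.json
echo '{"increments":[[0, 0, -0.003, 0, 0, 0, 0.05], [0, 0, -0.008, 0, 0, 0, 0.05], [0, 0, -0.015, 0, 0, 0, 0.05], [0, 0, -0.02, 0, 0, 0, 0.05], [0, 0, -0.02, 0, 0, 0, 0.05]]}' > next.json && python3 -m pendant next.json
python3 - <<'E'
from h import *
c=bot.read_camera("scene");cv2.imwrite("pics/ts.png",cv2.resize(c["pixels"][150:260,170:320,::-1],None,fx=4,fy=4))
print([(np.round(d["centre"],4).tolist(),round(float(d["p"]),2)) for d in bot.place_of("pot","scene")[:2]])
go(.588,.126,.1,.188+np.pi)
E
```

```text
time: 20.65
tool_pos: [0.5249, -0.0855, 0.0388]
orientation: [[-0.982, -0.187, 0.002], [-0.187, 0.982, 0.001], [-0.002, 0.0, -1.0]]
contact_force: [-1.8, 3.8, 8.6]
finger_gap: 0.0603
grip_force: 25.0
time: 20.9
tool_pos: [0.5249, -0.0855, 0.0388]
orientation: [[-0.982, -0.187, 0.002], [-0.187, 0.982, 0.001], [-0.002, 0.0, -1.0]]
contact_force: [-2.0, 3.5, 8.8]
finger_gap: 0.0606
grip_force: 25.1
time: 21.32
tool_pos: [0.525, -0.086, 0.0587]
orientation: [[-0.982, -0.187, 0.002], [-0.187, 0.982, -0.0], [-0.002, -0.001, -1.0]]
contact_force: [-0.1, 0.9, -2.0]
finger_gap: 0.0601
grip_force: 27.4
[([0.5279, -0.0875, 0.0179], 0.58)]
t 21.42 d [-0.1021  0.1963 -0.0423] rv [-0.0002  0.0006  0.0001] q [-0.16  0.38 -0.32  0.87  0.   -0.35]
```

View pics/ts.png

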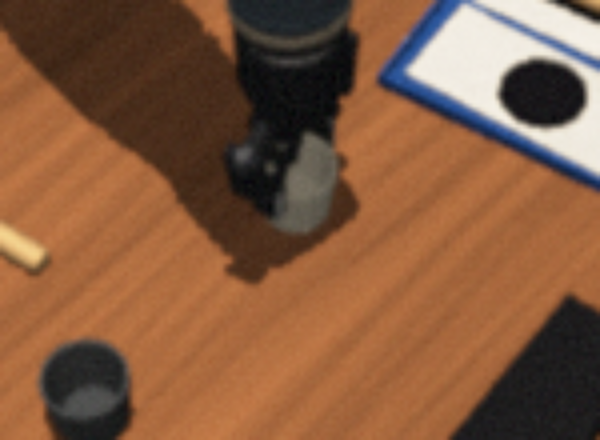

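The crop shows the pot hanging upright in the jaws at (305,185), clear of the table. I'll carry it smoothly.

```bash

echo '{"increments":[[-0.004, 0.008, -0.01, 0, 0, 0, 0.05], [-0.012, 0.024, -0.02, 0, 0, 0, 0.05], [-0.025, 0.048, -0.03, 0, 0, 0, 0.05], [-0.039, 0.075, -0.035, 0, 0, 0, 0.05], [-0.053, 0.102, -0.035, 0, 0, 0, 0.05]]}' > next.json && python3 -m pendant next.json 35
echo '{"increments":[[-0.014, 0.027, 0, 0, 0, 0, 0.05], [-0.027, 0.053, 0, 0, 0, 0, 0.05], [-0.039, 0.075, 0, 0, 0, 0, 0.05], [-0.046, 0.089, 0, 0, 0, 0, 0.05], [-0.049, 0.094, 0, 0, 0, 0, 0.05]]}' > next.json && python3 -m pendant next.json
echo '{"increments":[[0, 0, 0, 0, 0, 0, 0.05], [0, 0, 0, 0, 0, 0, 0.05], [0, 0, 0, 0, 0, 0, 0.05]]}' > next.json && python3 -m pendant next.json
python3 - <<'E'
from h import *
for cam in["scene","top"]:
 c=bot.read_camera(cam)
 print([(np.round(d["centre"],4).tolist(),round(float(d["p"]),2)) for d in bot.place_of("pot",cam)[:2]])
go(.5875,.126,.0433,.188+np.pi)
E
```

```text
time: 21.83
tool_pos: [0.558, 0.0251, 0.0933]
orientation: [[-0.983, -0.186, 0.002], [-0.186, 0.983, 0.0], [-0.002, -0.0, -1.0]]
contact_force: [0.6, -0.5, -1.2]
finger_gap: 0.0606
grip_force: 38.1
time: 22.25
tool_pos: [0.588, 0.1278, 0.0918]
orientation: [[-0.982, -0.189, -0.0], [-0.189, 0.982, 0.0], [0.0, 0.0, -1.0]]
contact_force: [-0.3, -1.2, -1.8]
finger_gap: 0.0599
grip_force: 38.1
time: 22.5
tool_pos: [0.5872, 0.1245, 0.0922]
orientation: [[-0.983, -0.186, -0.001], [-0.186, 0.983, -0.0], [0.001, -0.0, -1.0]]
contact_force: [0.3, -0.0, -1.0]
finger_gap: 0.0596
grip_force: 38.1
[([0.5873, 0.1244, 0.0521], 0.53)]
[([0.5889, 0.1238, 0.0555], 0.55)]
t 22.7 d [-0.0001  0.0012  0.0492] rv [-0.    -0.    -0.001] q [ 0.21  0.45 -0.09  1.03 -0.    0.02]
```

```bash

echo '{"increments":[[0, 0.001, 0.01, 0, 0, 0, 0.05], [0, 0.001, 0.022, 0, 0, 0, 0.05], [0, 0.001, 0.033, 0, 0, 0, 0.05], [0, 0.001, 0.04, 0, 0, 0, 0.05], [0, 0.001, 0.042, 0, 0, 0, 0.05]]}' > next.json && python3 -m pendant next.json
echo '{"increments":[[0, 0, 0.001, 0, 0, 0, 0.05], [0, 0, 0.002, 0, 0, 0, 0.05], [0, 0, 0.003, 0, 0, 0, 0.05], [0, 0, 0.004, 0, 0, 0, 0.05], [0, 0, 0.005, 0, 0, 0, 0.05]]}' > next.json && python3 -m pendant next.json
```

```text
time: 23.12
tool_pos: [0.5865, 0.1265, 0.0484]
orientation: [[-0.982, -0.187, -0.003], [-0.187, 0.982, -0.0], [0.003, 0.0, -1.0]]
contact_force: [-1.1, -0.8, -0.8]
finger_gap: 0.0602
grip_force: 38.2
time: 23.53
tool_pos: [0.5878, 0.1268, 0.0456]
orientation: [[-0.982, -0.187, 0.001], [-0.187, 0.982, 0.0], [-0.001, 0.0, -1.0]]
contact_force: [0.1, -0.7, -0.7]
finger_gap: 0.0593
grip_force: 38.2
```

```bash

echo '{"increments":[[0, 0, 0.0005, 0, 0, 0, 0.05], [0, 0, 0.001, 0, 0, 0, 0.05], [0, 0, 0.0015, 0, 0, 0, 0.05], [0, 0, 0.0015, 0, 0, 0, 0.05]]}' > next.json && python3 -m pendant next.json
echo '{"increments":[[0, 0, 0.0005, 0, 0, 0, 0.05], [0, 0, 0.001, 0, 0, 0, 0.05], [0, 0, 0.001, 0, 0, 0, 0.05]]}' > next.json && python3 -m pendant next.json
```

```text
time: 23.87
tool_pos: [0.5875, 0.1268, 0.0438]
orientation: [[-0.982, -0.187, -0.0], [-0.187, 0.982, 0.0], [0.0, 0.0, -1.0]]
contact_force: [0.2, -0.6, -0.8]
finger_gap: 0.0596
grip_force: 38.2
time: 24.12
tool_pos: [0.5876, 0.1268, 0.043]
orientation: [[-0.982, -0.187, 0.0], [-0.187, 0.982, 0.0], [-0.0, 0.0, -1.0]]
contact_force: [-1.1, 0.9, 1.7]
finger_gap: 0.0597
grip_force: 38.3
```

It has touched the floor (the force rose to +1.7 N). Release, rise and back away.

```bash

echo '{"increments":[[0, 0, 0.0007, 0, 0, 0, 0.05], [0, 0, 0.0007, 0, 0, 0, 0.05]]}' > next.json && python3 -m pendant next.json 20
echo '{"increments":[[0, 0, 0, 0, 0, 0, 0.062], [0, 0, 0, 0, 0, 0, 0.07], [0, 0, 0, 0, 0, 0, 0.08], [0, 0, 0, 0, 0, 0, 0.082], [0, 0, 0, 0, 0, 0, 0.082]]}' > next.json && python3 -m pendant next.json
echo '{"increments":[[0, 0, -0.01, 0, 0, 0, 0.082], [0, 0, -0.03, 0, 0, 0, 0.082], [0, 0, -0.06, 0, 0, 0, 0.082], [0, 0, -0.1, 0, 0, 0, 0.082], [0, 0, -0.13, 0, 0, 0, 0.082]]}' > next.json && python3 -m pendant next.json
echo '{"increments":[[0.03, 0, 0, 0, 0, 0, 0.082], [0.06, 0, 0, 0, 0, 0, 0.082], [0.09, 0, 0, 0, 0, 0, 0.082], [0.12, 0, 0, 0, 0, 0, 0.082], [0.15, 0, 0, 0, 0, 0, 0.082]]}' > next.json && python3 -m pendant next.json
echo '{"increments":[[0.01, -0.04, 0, 0, 0, 0, 0.082], [0.02, -0.08, 0, 0, 0, 0, 0.082], [0.02, -0.12, 0, 0, 0, 0, 0.082], [0.02, -0.16, 0, 0, 0, 0, 0.082], [0.02, -0.2, 0, 0, 0, 0, 0.082]]}' > next.json && python3 -m pendant next.json >/dev/null
echo '{"increments":[[0, 0, 0, 0, 0, 0, 0.082], [0, 0, 0, 0, 0, 0, 0.082]]}' > next.json && python3 -m pendant next.json
python3 - <<'E'
from h import *
a=[]
for cam in["top","scene"]:
 c=bot.read_camera(cam);a.append(c["pixels"][...,::-1])
 for n in["pot","hammer_front","hammer_back","clamp_front","clamp_back","iron_cup"]:
  print(cam,n,[(np.round(d["centre"],4).tolist(),round(float(d["p"]),2)) for d in bot.place_of(n,cam)[:1]])
cv2.imwrite("pics/fin.png",np.vstack([cv2.resize(a[0][130:240,110:390],(760,299)),cv2.resize(a[1][100:210,170:450],(760,299))]))
E
```

```text
time: 24.28
tool_pos: [0.5876, 0.1268, 0.043]
orientation: [[-0.982, -0.187, 0.001], [-0.187, 0.982, 0.0], [-0.001, 0.0, -1.0]]
contact_force: [-3.7, -0.7, 8.8]
finger_gap: 0.0599
grip_force: 38.7
time: 24.7
tool_pos: [0.5876, 0.1268, 0.042]
orientation: [[-0.982, -0.187, -0.0], [-0.187, 0.982, 0.0], [0.0, 0.0, -1.0]]
contact_force: [-0.0, -0.6, 0.6]
finger_gap: 0.0821
grip_force: 0.0
time: 25.12
tool_pos: [0.5876, 0.1268, 0.1754]
orientation: [[-0.982, -0.187, 0.001], [-0.187, 0.982, 0.0], [-0.001, 0.0, -1.0]]
contact_force: [1.1, 0.7, 0.5]
finger_gap: 0.0821
grip_force: 0.0
time: 25.53
tool_pos: [0.4388, 0.0984, 0.1728]
orientation: [[-0.982, -0.187, 0.001], [-0.187, 0.982, 0.0], [-0.001, 0.0, -1.0]]
contact_force: [-0.5, -0.6, -0.5]
finger_gap: 0.0823
grip_force: 0.0
time: 26.12
tool_pos: [0.4581, -0.1035, 0.1727]
orientation: [[-0.983, -0.183, 0.001], [-0.183, 0.983, -0.0], [-0.001, -0.0, -1.0]]
contact_force: [-0.1, -0.1, -0.5]
finger_gap: 0.0817
grip_force: 0.0
top pot [([0.5886, 0.1289, 0.0053], 0.56)]
top hammer_front [([0.6516, 0.2368, 0.0183], 0.78)]
top hammer_back [([0.4993, 0.206, 0.0202], 0.97)]
top clamp_front [([0.609, 0.3314, 0.0147], 0.8)]
top clamp_back [([0.4905, 0.3036, 0.0157], 0.77)]
top iron_cup [([0.531, -0.3022, -0.0003], 0.77)]
scene pot [([0.5885, 0.1263, 0.0052], 0.68)]
scene hammer_front [([0.6547, 0.2369, 0.0178], 0.55)]
scene hammer_back [([0.4947, 0.2039, 0.0146], 0.56)]
scene clamp_front [([0.6095, 0.3274, 0.0137], 0.91)]
scene clamp_back [([0.4959, 0.3015, 0.0141], 0.56)]
scene iron_cup [([0.5315, -0.3006, 0.0014], 0.73)]
```

View pics/fin.png

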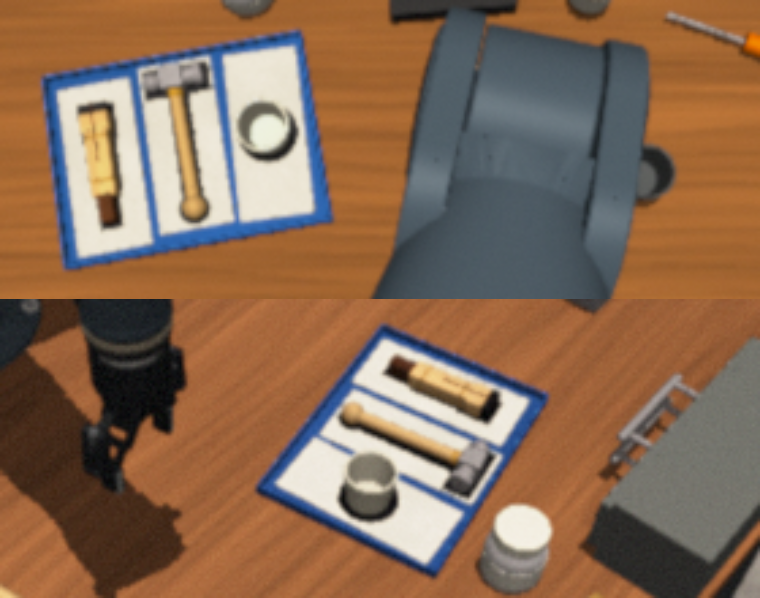

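In the top half of the picture, the clamp (100,165), hammer (185,140) and pot (266,130) each cover their own mark. The pot is upright, and the cup is still in its place. I'm handing in.

```bash
python3 -c "
from workcell import bot
print(bot.sign_off())"
```

```text
the job is handed in; nothing more can be done
None
```

The hammer, clamp and pot each lie on their own silhouette in the tray, within about 3 mm of the marks on the last camera check. The pot is upright and was set down gently, and I handed the job in at about 26 s of robot time; the judge's result was not shown.

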